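# Load the extruder hopper from its tip tray and shut the lid

### The arm

A 6-joint arm with a two-finger parallel gripper is mounted at the origin on the work surface. World frame = base frame: x ahead of the robot, y to its left, z up, the work surface at z = 0. Lengths are in mm, angles in rad, forces in N, time in s.
With the tool pointing down it reaches from about 400 to 925 mm from the base axis. Payload 3.4 kg.
Tool frame: the origin (TCP) lies midway between the tips of the shut fingers; the grasp point (between the pads) lies hold_point_z behind it (hold_point_z is the distance from the TCP to the grasp point, in mm); z points along the fingers, y is the line along which they close (so a half turn about z gives the same grasp; the last joint's range is limited). The gripper opens to 85 mm and grips with 20 to 120 N. Pads are 22 mm wide; open, the fingers measure 114 mm over their backs; the gripper's body (76 mm by 85 mm) begins 54 mm behind the grasp point. The pads swing forward as they close: fully open they stand 13 mm farther back than shut.
Start: joints at [-1.27, 0.307, 1.506, -0, 1.328, -0.073], TCP at [210.476, -535.099, 231.305] pointing down, gripper open.
Joint ranges: [-3.12, 3.12], [-1.05, 2.28], [0.14, 2.33], [-1.42, 4.57], [0.1, 2.73], [-2.68, 2.68]. Speed limits (rad/s): [2.57, 2.57, 3.14, 3.14, 3.14, 3.14].

### API

Orientations are given as a rotation vector (axis times angle).
In Python, from bench import * gives the robot as it stands. Calls block until the motion is done:
- move_pose(position, orientation): joint-space move of the TCP to a pose.
- move_straight(position, attitude=None, velocity=150, until_force=None): straight line of the TCP; attitude=None keeps the orientation; velocity is the mean speed in mm/s. With until_force (N) it stops when the force on the tool has changed by that much, and returns True; else False.
- move_joints(angles): joint-space move.
- move_gripper(opening, grasp_force=None): finger opening in mm; grasp_force is the grip in N (None keeps the last); returns when the fingers have stopped.
- hold(seconds).
- solve_ik(position, orientation): joint angles nearest the present ones, or None.
- capture(name): name is "scene" or "top" or "wrist"; returns a dict with "image" (400x640x3 uint8, red, green, blue), "fx", "fy", "cx", "cy" (pixels), "k1" (the pictures are not rectified: a ray, as slopes to the right and down, at radius r is drawn at 1 + k1 r^2 times it, then the intrinsics apply), "R" (3x3) and "t" (3): a world point X has camera coordinates R X + t; the wrist camera has in their place "hand_eye" (4x4, takes a point from camera to tool coordinates, whose origin is the TCP and whose axes are the flange's). Camera axes: x right, y down, z forward; pixel columns grow to the right and rows downward; lengths in mm; the calibration is good to about 2 mm. A picture is of the moment at which its call begins: read the wrist's pose just before it. There is no depth.
A pose or a line that the arm cannot do raises PlanningError and nothing moves.
- job_done(): hands the job in; it is judged then, once.
Trained networks look in a picture, given as the dict that the camera call returned (one of the last four; its "shot" number tells which), for a name from the list of things; names that differ only in an ending like _2 or _b are one class to them, and where a whole thing is asked for, a point or a joint stands for the part that bears it (a point fixed in the world has none). Each returns a list of dicts, best first, with "score" (0 to 1); they miss things now and then, are a little off and sometimes report something else, mostly with a low value. They report only what shows in the picture. A call takes as long as a camera call. They do not tell look-alikes from the thing itself.
- outline_of(query, picture): "pixels" (400x640 bool, what is visible of it) and "position" ([row, column] in pixels, amid what is visible of it).
- place_of(query, picture): "position" ([row, column] in pixels: a listed point, or the origin of a listed thing).
Readings, each from a call of its own:
- get_time_s(): time.
- get_joints(): joint angles.
- get_joint_velocities(): joint speeds.
- get_tau(): joint torques, N m.
- get_eef_pos(): TCP position.
- get_orientation(): TCP orientation.
- get_contact_force(): force on the tool from outside, world axes, zero at the start.
- get_moment(): the same for the moment, N m.
- get_width(): finger opening in mm.
- get_gripper_force(): force on a finger pad.
Only numpy, scipy, OpenCV 4.12 (cv2) and the standard library are available. Lean on these libraries where they do the work, as an engineer would, in place of code of your own. Each camera call takes 0.05 s, during which the arm holds its last target. There are 200 camera calls.

### The job

Tip the hinged loading tray so that all four scrap pieces slide into the extruder's hopper, then put the tray back fully down, and after that shut the orange hopper lid completely. Work smoothly: do not fling the tray up or slam the lid, press both home lightly without forcing them, and leave the tub, the jar and the loose tub lid where they stand.

Things in the scene. Friction and masses are not known exactly. Their poses are not given: they have to be found in the camera images.
- machine: Bench extruder fixed to the bench; its place and yaw vary. Origin on the bench right below the tray hinge. z up; x along barrel and motor (blue gearbox and dark motor at its +x side, up to 175 mm high); y from the hopper towards the loading tray. Tray, lid and hopper axes equal these when tray and lid are at 0
- hopper_mouth (a point): Centre of the open mouth of the dark steel feed hopper, level with its rim, 150 mm above the bench. Mouth 190 mm (x) by 165 mm (y) inside, walls 5 mm, 102 mm deep, narrowing downwards to 84 mm. Axes as the machine's; does not turn
- tray_hinge (a point): Middle of the aluminium tray's hinge line, along x, 12 mm above the hopper rim on its +y side. Axes turn with the tray: y along its floor away from the hopper, z out of it. Tray 158 mm wide, outer end wall at y = 160 mm, floor top z = 5, walls up to z = 50 mm, open at the hopper end; underside 162 mm over the bench, a short nose over the rim, on posts at y = 85; nothing tall under its outer end
- tray_lip (a point): Middle of the outer lower edge of the tray's turned-out lip (red stripe), y = 200, z = 50 mm in the tray_hinge frame; turns with the tray. The lip is a flat flange 5 mm thick, 158 mm wide, standing out 40 mm from the end wall's top, free below, above and outside. A finger put under it slantwise from outside lifts the tray; pushing on its upper side brings it down
- tray (a joint): Tray angle in rad: 0 level, fully down on its stop (start); up to 1.2, tipped towards the hopper. Stiff hinge: the tray stays where it is left and does not fall back. Lifting the loaded tray at the lip takes about 6 to 10 N, pushing it down 1 to 6 N. The pieces slide out at some 0.45 to 0.8 rad, depending on their unknown friction
- lid_hinge (a point): Middle of the hinge line of the orange hopper lid, along x on the hopper rim's side away from the tray. Axes turn with the lid: y from the hinge to the lid's free edge, z out of its outer (upper) face
- lid_edge (a point): Middle of the lid's free edge, 165 mm from the hinge; turns with the lid. The lid is a flat panel 200 mm wide, 5 mm thick, its outer face at z = 7 mm in the lid_hinge frame
- lid (a joint): Lid angle in rad: 0 shut flat on the hopper (a stop), 1.57 upright, at most 1.95. It starts open, leaning away from the tray. Stiff hinge: it stays where it is left; swinging it shut takes about 1 to 6 N near the free edge
- red_mid (a point): Loose plastic scrap piece: red L-shaped piece, 58 x 36 mm, 32 high at its upright end, about 50 g; starts on the tray floor. This point is about the middle of the piece, 13 mm over its underside
- blue_mid (a point): Loose plastic scrap piece: blue block, 56 x 36 x 26 mm, about 50 g; starts on the tray floor. This point is about the middle of the piece, 13 mm over its underside
- yellow_mid (a point): Loose plastic scrap piece: yellow T-shaped piece, 58 x 36 x 24 mm, about 50 g; starts on the tray floor. This point is about the middle of the piece, 13 mm over its underside
- green_mid (a point): Loose plastic scrap piece: green round stepped piece, 58 mm across, 30 high, about 50 g; starts on the tray floor. This point is about the middle of the piece, 13 mm over its underside
- tub: Closed red tub with yellow cap, 110 mm across, 85 high, origin under its centre; a bystander standing on the bench near the tray's outer end
- jar: Clear closed jar with black cap, 72 mm across, 100 high, origin under its centre; a bystander on the bench on the tray's side
- tub_lid: Orange flat disc (a tub's lid), 116 mm across, 10 thick, lying on the bench on the hopper's lid side; a bystander
There are look-alikes about, which are no part of the job. What is shaped like the part that bears yellow_mid but grey or pink is not meant.

How it is judged (in metres and radians):
On the way, in this order (a step that is already met when the one before it is completed fails the run):
1. the tray is tipped up, at least 0.3 rad, and all four pieces are in the hopper (z of red_mid in the frame of hopper_mouth between -0.11 and -0.005 m and horizontal distance between each of red_mid, blue_mid, yellow_mid, green_mid and hopper_mouth below 0.11 m and z of blue_mid in the frame of hopper_mouth between -0.11 and -0.005 m and z of yellow_mid in the frame of hopper_mouth between -0.11 and -0.005 m and z of green_mid in the frame of hopper_mouth between -0.11 and -0.005 m and value of joint tray above 0.3 rad), for 0.2 s.
2. the tray is back down, within 0.04 rad, with the lid still open by more than 0.5 rad (value of joint tray below 0.04 rad and value of joint lid above 0.5 rad), for 0.2 s.
At the end, for the whole second after the job is handed in: All four pieces lie at rest inside the hopper (middles at least 5 mm below its rim), the tray is down within 0.04 rad and the lid is shut within 0.03 rad (z of red_mid in the frame of hopper_mouth between -0.11 and -0.005 m and horizontal distance between each of red_mid, blue_mid, yellow_mid, green_mid and hopper_mouth below 0.11 m and z of blue_mid in the frame of hopper_mouth between -0.11 and -0.005 m and z of yellow_mid in the frame of hopper_mouth between -0.11 and -0.005 m and z of green_mid in the frame of hopper_mouth between -0.11 and -0.005 m and linear speed of each of scrap_red, scrap_blue, scrap_yellow, scrap_green below 0.05 m/s and value of joint tray below 0.04 rad and value of joint lid below 0.03 rad); the robot touches nothing.
It fails at once if the fingers press on the tray or the lid with more than 60 N (contact force between the fingers and tray above 60 N or contact force between the fingers and lid above 60 N).
It fails at once if the tub, the jar or the loose tub lid is shifted by more than 40 mm (distance of any of tub, jar, tub_lid from where it was at the start of the episode above 0.04 m).
It fails at once if the tray is flung up faster than 4 rad/s (velocity of joint tray above 4 rad/s).
It fails at once if the lid is slammed, faster than 5 rad/s (velocity of joint lid below -5 rad/s).
It also fails if it takes over 70 s, if anything falls off the work surface, if the arm or the gripper's body presses on something with over 40 N, if the wrist force passes 120 N, or if a joint passes its speed limit or range.

## Working session

There is one attempt and no reset: what is moved stays moved. The work goes in short steps, each a Python script; the robot and the scene stay as the last script left them, time stands still between calls to the robot, and variables do not carry over. Pictures are saved under pics/ and viewed, at most 10 in all, crops included, and the job is handed in when it is done.

```bash
ls; mkdir -p pics
cat > h.py <<'E'
from bench import *
import numpy as np, cv2
from scipy.optimize import least_squares
from scipy.spatial.transform import Rotation as Ro
def proj(c,X):
    X=np.atleast_2d(X)@np.array(c["R"]).T+np.array(c["t"]); s=X[:,:2]/X[:,2:]
    r2=(s**2).sum(1,keepdims=True); s=s*(1+c["k1"]*r2)
    return np.c_[s[:,1]*c["fy"]+c["cy"], s[:,0]*c["fx"]+c["cx"]]  # row,col
E
python3 - <<'E'
from h import *
for n in ["scene","top"]:
    c=capture(n); cv2.imwrite(f"pics/{n}.png",c["image"][:,:,::-1])
    R=np.array(c["R"]);print(n,"cam at",-R.T@c["t"],c["fx"],c["k1"])
    for q in ["machine","hopper_mouth","tray_hinge","tray_lip","lid_hinge","lid_edge","red_mid","blue_mid","yellow_mid","green_mid","tub","jar","tub_lid"]:
        print(n,q,[(np.round(d["position"],1).tolist(),round(d["score"],2)) for d in place_of(q,c)[:3]])
print(get_time_s())
E
```

```text
pics
scene cam at [991.61422617 753.06718241 731.51391554] 420.31859952218554 -0.10978903505807303
scene machine [([236.8, 313.1], 0.77)]
scene hopper_mouth [([183.0, 290.0], 0.58)]
scene tray_hinge [([187.3, 314.5], 0.63)]
scene tray_lip [([200.1, 375.7], 0.73)]
scene lid_hinge [([168.0, 268.2], 0.92)]
scene lid_edge [([113.3, 259.2], 0.78)]
scene red_mid [([193.4, 361.0], 0.59)]
scene blue_mid [([206.4, 331.0], 0.57), ([292.9, 446.0], 0.3)]
scene yellow_mid [([180.3, 332.9], 0.81), ([293.0, 379.9], 0.77), ([297.7, 286.8], 0.75)]
scene green_mid [([193.6, 310.7], 0.73)]
scene tub [([294.4, 445.2], 0.92)]
scene jar [([375.7, 315.2], 0.95), ([194.1, 309.4], 0.22)]
scene tub_lid []
top cam at [ 376.68681205   23.57926457 1037.08962834] 366.30369990489993 -0.06096441478309524
top machine [([208.3, 339.8], 0.98)]
top hopper_mouth [([197.2, 379.1], 0.79)]
top tray_hinge [([205.1, 341.5], 0.84)]
top tray_lip [([218.6, 261.4], 0.58)]
top lid_hinge [([188.9, 415.3], 0.69)]
top lid_edge [([174.4, 445.4], 0.9)]
top red_mid [([224.1, 296.3], 0.66)]
top blue_mid [([196.5, 291.5], 0.77)]
top yellow_mid [([278.4, 417.7], 0.78), ([145.8, 281.2], 0.66), ([208.3, 240.4], 0.52)]
top green_mid [([190.0, 327.2], 0.82)]
top tub [([257.8, 215.7], 0.69)]
top jar [([128.5, 210.1], 0.55)]
top tub_lid [([272.1, 456.1], 0.84)]
1.4
```

View pics/scene.png

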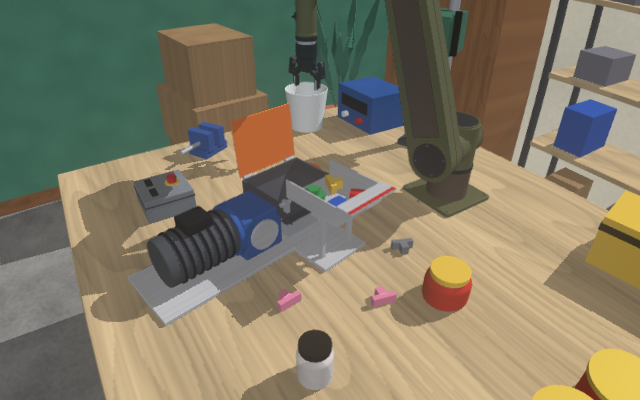

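View pics/top.png

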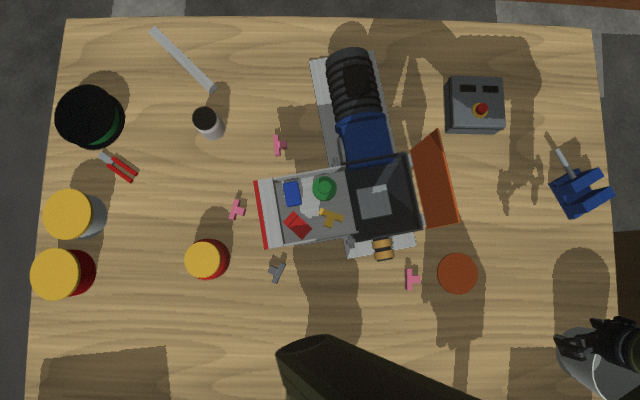

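```bash
cat > fit.py <<'E'
from h import *
# machine pose fit: params x,y,yaw,lid angle, lid hinge (y,z) assumed (-182?,150)
obs={}
cams={n:capture(n) for n in["scene","top"]}
Q=["machine","hopper_mouth","tray_hinge","tray_lip","lid_hinge","lid_edge"]
for n,c in cams.items():
    for q in Q:
        p=place_of(q,c)
        if p: obs[n,q]=np.array(p[0]["position"])
def pts(p):
    x,y,a,l,hy,hm=p
    L={"machine":(0,0,0),"hopper_mouth":(0,hm,150),"tray_hinge":(0,0,162),"tray_lip":(0,200,212),
       "lid_hinge":(0,hy,152),"lid_edge":(0,hy+165*np.cos(l),152+165*np.sin(l))}
    M=Ro.from_euler("z",a).as_matrix()
    return {k:M@np.array(v)+[x,y,0] for k,v in L.items()}
def res(p,full=False):
    P=pts(p); r=np.array([proj(cams[n],P[q])[0]-o for (n,q),o in obs.items()])
    return r if full else r.ravel()
best=min((least_squares(res,[400,0,a,1.8,-180,-95],loss="soft_l1",f_scale=2) for a in np.arange(-3,3.1,.75)),key=lambda s:s.cost)
print(np.round(best.x,3),best.cost)
for k,r in zip(obs,res(best.x,True)): print(k,r.round(1))
for k,v in pts(best.x).items(): print(k,v.round(0))
# bystanders on bench from top & scene
for q in ["tub","jar","tub_lid"]:
    for n,c in cams.items():
        d=place_of(q,c)
        if d:
            s=least_squares(lambda u:proj(c,[u[0],u[1],0])[0]-d[0]["position"],[500,0]); print(q,n,s.x.round(0),round(s.cost,3))
E
python3 fit.py
```

```text
[ 497.391  -35.187   12.765 -344.228 -180.81   -88.195] 66.15753742903252
('scene', 'machine') [-1.8  1.3]
('scene', 'hopper_mouth') [-2.7 -1. ]
('scene', 'tray_hinge') [-2.9 -2.4]
('scene', 'tray_lip') [-0.5  0.8]
('scene', 'lid_hinge') [-3.  2.]
('scene', 'lid_edge') [ 4.5 12.5]
('top', 'machine') [ 1.6 -0.1]
('top', 'hopper_mouth') [-0.9 -1.6]
('top', 'tray_hinge') [-2.5 -0.5]
('top', 'tray_lip') [-0.3 -0.7]
('top', 'lid_hinge') [0.3 0.1]
('top', 'lid_edge') [-10.1   1.5]
machine [497. -35.   0.]
hopper_mouth [ 515. -122.  150.]
tray_hinge [497. -35. 162.]
tray_lip [458. 161. 212.]
lid_hinge [ 533. -212.  152.]
lid_edge [ 526. -177.  313.]
tub scene [344. 325.] 0.0
tub top [355. 322.] 0.0
jar scene [724. 336.] 0.0
jar top [536. 103.] 0.0
tub_lid scene [502. -28.] 0.0
tub_lid top [ 317. -366.] 0.0
```

```bash
cat >> h.py <<'E'
MX,MY,YAW=497.4,-35.2,0.1986
M=Ro.from_euler("z",YAW).as_matrix()
def W(v): return M@np.array(v,float)+[MX,MY,0]
def att(slant,yplane):
    """tool z in machine yz plane; slant = angle below -y (pi/2 = straight down). yplane: closing axis in plane (True) or along x"""
    z=np.array([0,-np.cos(slant),-np.sin(slant)]); x=np.array([1.,0,0])
    if yplane==0: Y=np.cross(z,x)
    elif yplane==1: Y=-np.cross(z,x)
    elif yplane==2: Y=x
    else: Y=-x
    R=np.c_[np.cross(Y,z),Y,z]
    return Ro.from_matrix(M@R).as_rotvec()
def tray(v,th,hz=162):
    y,z=v; return W([0,y*np.cos(th)-z*np.sin(th),hz+y*np.sin(th)+z*np.cos(th)])
def lidp(v,ph,hy=-181,hz=152):
    y,z=v; return W([0,hy+y*np.cos(ph)-z*np.sin(ph),hz+y*np.sin(ph)+z*np.cos(ph)])
E
cat > t.py <<'E'
from h import *
cams={n:capture(n) for n in["scene","top"]}
o={n:np.array(place_of("lid_edge",c)[0]["position"]) for n,c in cams.items()}
f=lambda X:np.r_[proj(cams["scene"],X)[0]-o["scene"],proj(cams["top"],X)[0]-o["top"]]
s=least_squares(f,[530,-230,310]); 
d=M.T@(s.x-[MX,MY,0]); print("lid edge",s.x.round(0),"in machine",d.round(0),"res",s.fun.round(1))
for q in ["jar"]:
    print([(e["position"],e["score"]) for e in place_of(q,cams["top"])])
    for st in ([700,300],[600,350]):
        s=least_squares(lambda u:proj(cams["top"],[u[0],u[1],0])[0]-[128.5,210],st);print(s.x,s.cost)
im=cams["top"]["image"][:,:,::-1]; r0,c0,k=120,230,3
crop=cv2.resize(im[r0:r0+170,c0:c0+250],None,fx=k,fy=k,interpolation=cv2.INTER_CUBIC)
P=[tray((200,50),0)+M@[sx*79,0,0] for sx in(-1,1)]+[W([sx*95,y,150]) for sx in(-1,1) for y in(-88-82,-88+82)]+[W([sx*79,0,162]) for sx in(-1,1)]+[lidp((y,0),p)+M@[sx*100,0,0] for sx in(-1,1) for y,p in((0,0),(165,1.75))]
for p in proj(cams["top"],np.array(P)): cv2.circle(crop,(int((p[1]-c0+.5)*k),int((p[0]-r0+.5)*k)),4,(255,0,255),1)
cv2.imwrite("pics/crop.png",crop)
for yp in range(4):
  for a in (0,.2,.4,.6):
    row=[]
    for th in (0,.3,.6,.9,1.1):
        j=solve_ik(tray((172,52),th).tolist(),att(a+th,yp).tolist()); row.append("--" if j is None else np.round(j,1).tolist())
    print(yp,a,row if "--" not in row else ["x" if r=="--" else "o" for r in row])
E
python3 t.py
```

```text
lid edge [ 536. -238.  303.] in machine [  -3. -206.  303.] res [ 0.1  0.2 -0.1  0.1]
[([129.6, 212.7], 0.62)]
[728.27931307 346.90082814] 2.1406529524077376e-26
[728.27931307 346.90082814] 7.049860835778419e-22
0 0 [[0.8, 0.8, 1.7, -1.0, 1.9, 2.6], [0.8, 0.6, 1.7, -0.9, 1.8, 2.4], [0.7, 0.4, 1.7, -0.8, 1.6, 2.2], [0.4, 0.2, 1.6, -0.6, 1.5, 1.9], [0.3, 0.1, 1.6, -0.5, 1.5, 1.7]]
0 0.2 [[0.8, 0.7, 1.7, -1.0, 1.8, 2.6], [0.7, 0.5, 1.7, -0.9, 1.7, 2.3], [0.6, 0.3, 1.6, -0.7, 1.6, 2.1], [0.3, 0.1, 1.6, -0.5, 1.5, 1.7], [0.1, 0.1, 1.5, -0.3, 1.5, 1.5]]
0 0.4 [[0.8, 0.6, 1.7, -0.9, 1.7, 2.5], [0.7, 0.4, 1.7, -0.7, 1.6, 2.2], [0.5, 0.2, 1.6, -0.5, 1.5, 1.9], [0.2, 0.1, 1.5, -0.3, 1.5, 1.6], [-0.0, 0.1, 1.5, -0.1, 1.5, 1.3]]
0 0.6 [[0.8, 0.5, 1.7, -0.8, 1.6, 2.4], [0.6, 0.3, 1.6, -0.6, 1.5, 2.1], [0.3, 0.2, 1.6, -0.4, 1.5, 1.8], [0.0, 0.1, 1.5, -0.1, 1.5, 1.4], [-0.2, 0.1, 1.5, 0.1, 1.6, 1.2]]
1 0 [[0.8, 0.8, 1.7, -1.0, 1.9, -0.5], [0.8, 0.6, 1.7, -0.9, 1.8, -0.7], [0.7, 0.4, 1.7, -0.8, 1.6, -0.9], [0.4, 0.2, 1.6, -0.6, 1.5, -1.2], [0.3, 0.1, 1.6, -0.5, 1.5, -1.5]]
1 0.2 [[0.8, 0.7, 1.7, -1.
[... 622 characters left out ...]
.6, -0.6, 1.5, 0.3], [0.3, 0.1, 1.6, -0.5, 1.5, 0.1]]
2 0.2 [[0.8, 0.7, 1.7, -1.0, 1.8, 1.0], [0.7, 0.5, 1.7, -0.9, 1.7, 0.8], [0.6, 0.3, 1.6, -0.7, 1.6, 0.5], [0.3, 0.1, 1.6, -0.5, 1.5, 0.2], [0.1, 0.1, 1.5, -0.3, 1.5, -0.1]]
2 0.4 [[0.8, 0.6, 1.7, -0.9, 1.7, 0.9], [0.7, 0.4, 1.7, -0.7, 1.6, 0.7], [0.5, 0.2, 1.6, -0.5, 1.5, 0.4], [0.2, 0.1, 1.5, -0.3, 1.5, 0.0], [-0.0, 0.1, 1.5, -0.1, 1.5, -0.2]]
2 0.6 [[0.8, 0.5, 1.7, -0.8, 1.6, 0.8], [0.6, 0.3, 1.6, -0.6, 1.5, 0.5], [0.3, 0.2, 1.6, -0.4, 1.5, 0.2], [0.0, 0.1, 1.5, -0.1, 1.5, -0.2], [-0.2, 0.1, 1.5, 0.1, 1.6, -0.4]]
3 0 ['o', 'o', 'o', 'x', 'x']
3 0.2 ['o', 'o', 'o', 'x', 'x']
3 0.4 ['o', 'o', 'x', 'x', 'x']
3 0.6 ['o', 'o', 'x', 'x', 'x']
```

View pics/crop.png

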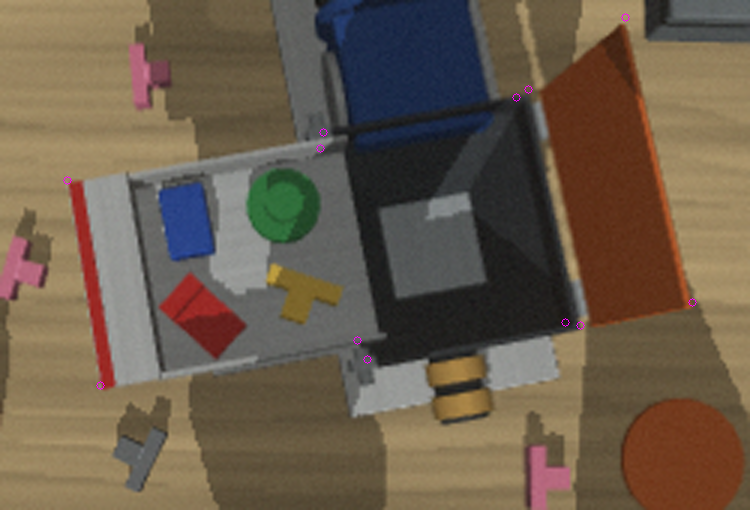

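The tray holds red L (crop 203,316), blue block (187,220), green round (285,205) and yellow T (303,290). The decoys, three pink and one grey T, lie on the bench at (150,75), (20,268), (545,478) and (140,455). The model points sit on the lip, the rim and the lid, so I'll go to the pre-pose.

```bash
cat > a.py <<'E'
from h import *
A=.3; u=np.array([-np.cos(A),-np.sin(A)])
pre=np.array([182,50])-60*u
move_pose([180,-450,480],Ro.from_euler("x",180,degrees=True).as_rotvec().tolist()) if 0 else move_pose([190,-480,480],get_orientation())
move_pose(W([0,280,480]).tolist(),att(A+.8,1).tolist())
move_gripper(36)
move_pose(tray(pre,0).tolist(),att(A,1).tolist())
print(get_time_s(),get_eef_pos(),get_width(),tray(pre,0))
p=np.array(get_eef_pos());Rt=Ro.from_rotvec(get_orientation()).as_matrix()
c=capture("wrist");cv2.imwrite("pics/w1.png",c["image"][:,:,::-1])
H=np.array(c["hand_eye"]); print("he",H.round(2).tolist())
Rc=Rt@H[:3,:3]; tc=Rt@H[:3,3]+p; c["R"]=Rc.T; c["t"]=-Rc.T@tc
for q in("tray_lip",): print([(d["position"],d["score"]) for d in place_of(q,c)],proj(c,tray((200,50),0)), proj(c,tray((200,40),0)),np.linalg.norm(tc-tray((200,50),0)))
E
python3 a.py
```

```text
7.925 [450.92994072 200.10648906 230.74346536] 36.14756785494249 [450.18283423 199.41605292 229.7312124 ]
he [[0.0, -0.96, -0.29, 73.29], [1.0, 0.0, 0.0, -0.78], [-0.0, -0.29, 0.96, -142.1], [0.0, 0.0, 0.0, 1.0]]
[([217.0, 327.6], 0.63)] [[219.01681456 328.06080632]] [[217.48420522 341.20329861]] 199.44826756656448
```

View pics/w1.png

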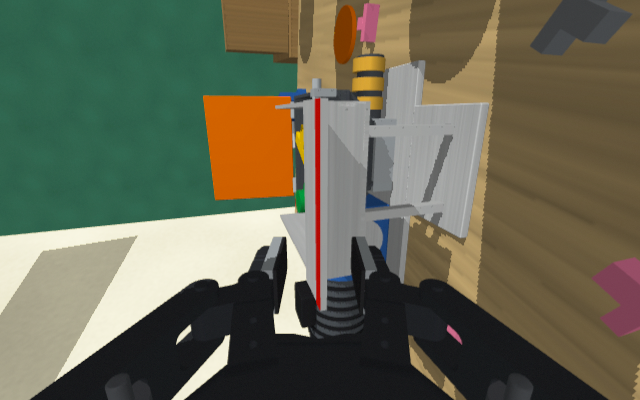

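The wrist view shows the lip with its red stripe at column ~320, midway between the fingers (columns 280 and 355) and within 1 px of the model. Inserting and lifting.

```bash
cat >> h.py <<'E'
A=.3; U=np.array([-np.cos(A),-np.sin(A)]); TIP=np.array([182,52])+10*U
def swing(th,v=90,uf=None,tip=TIP):
    r=move_straight(tray(tip,th).tolist(),att(A+th,1).tolist(),velocity=v,until_force=uf)
    print(round(th,2),r,np.round(get_contact_force(),1),round(get_time_s(),1)); return r
E
python3 - <<'E'
from h import *
print(move_straight(tray(TIP,0).tolist(),None,velocity=60,until_force=12),np.round(get_contact_force(),1))
for th in np.arange(.15,.97,.16): swing(th)
hold(.5)
c=capture("scene");cv2.imwrite("pics/s2.png",cv2.resize(c["image"][60:300,180:500,::-1],None,fx=2,fy=2))
E
```

```text
False [-0.8  0.3  0.9]
0.15 False [-0.8  0.3  0. ] 9.8
0.31 False [-0.2 -0.  -0.9] 10.2
0.47 False [ 0.5 -0.3 -0.3] 10.7
0.63 False [-0.1 -0.1 -0.1] 11.2
0.79 False [ 0.5  0.4 -0.2] 11.7
0.95 False [ 0.6  0.1 -0.5] 12.1
```

View pics/s2.png

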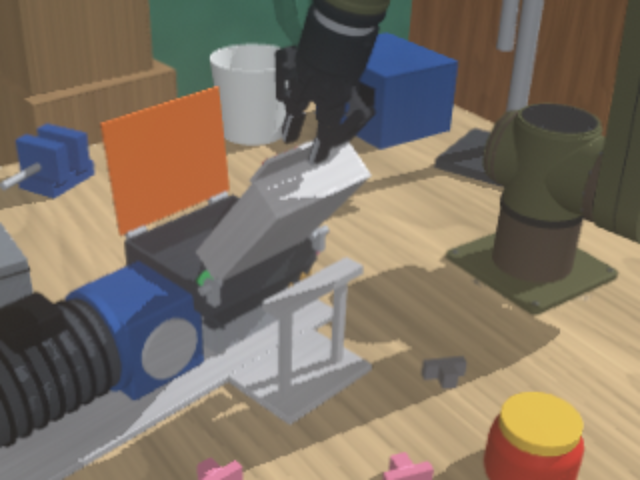

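The tray is up at about 0.85 rad, with green still at its mouth (205,277). I'll tip a bit more and check from the top.

Run:
```python
from h import *
swing(1.08,60); swing(1.17,40); hold(.7)
c=capture("top")
for q in("red_mid","blue_mid","yellow_mid","green_mid"):
    print(q,[(np.round(d["position"]),round(d["score"],2)) for d in place_of(q,c)[:3]])
print(proj(c,W([0,-88,60])))
cv2.imwrite("pics/t2.png",cv2.resize(c["image"][120:280,240:470,::-1],None,fx=3,fy=3,interpolation=cv2.INTER_CUBIC))
```

```text
1.08 False [0.1 0.3 0.1] 13.2
1.17 False [-0.8  1.1  0.6] 13.8
red_mid [(array([214., 363.]), 0.53), (array([192., 361.]), 0.3)]
blue_mid [(array([190., 363.]), 0.68)]
yellow_mid [(array([208., 239.]), 0.52), (array([270., 274.]), 0.52), (array([209., 385.]), 0.49)]
green_mid []
[[199.93785175 371.93985508]]
```

View pics/t2.png

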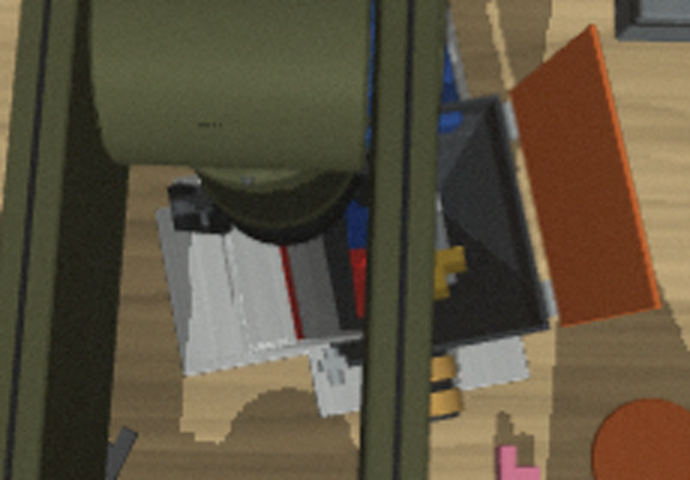

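Red (crop 360,280), blue (358,225) and yellow (450,275) are in the hopper. The arm hides green, so I'll back out along the tool axis (the tray stays put) and look.

Run:
```python
from h import *
swing(1.17,100,tip=TIP-90*U)
j=list(get_joints()); np.save("back.npy",j); j[0]+=0.7; move_joints(j)
c=capture("top")
for q in("red_mid","blue_mid","yellow_mid","green_mid"):
    print(q,[(np.round(d["position"]),round(d["score"],2)) for d in place_of(q,c)[:3]])
print(get_time_s())
cv2.imwrite("pics/t3.png",cv2.resize(c["image"][120:280,240:470,::-1],None,fx=3,fy=3,interpolation=cv2.INTER_CUBIC))
```

```text
1.17 False [ 0.2  0.7 -0.1] 15.8
red_mid [(array([216., 364.]), 0.88), (array([192., 364.]), 0.51)]
blue_mid [(array([191., 361.]), 0.79)]
yellow_mid [(array([209., 383.]), 0.83), (array([210., 238.]), 0.76), (array([145., 279.]), 0.62)]
green_mid [(array([192., 376.]), 0.48)]
17.2833
```

View pics/t3.png

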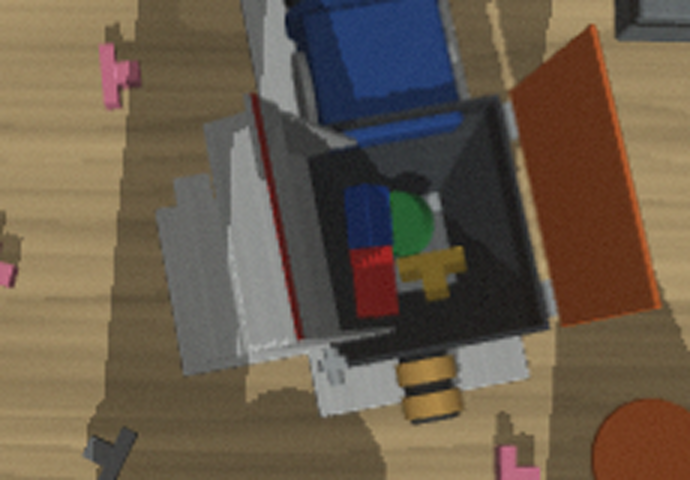

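All four pieces are in the hopper: red (375,280), blue (368,215), green (412,222) and yellow (435,270). I'll lower the tray the same way.

Run:
```python
from h import *
move_joints(np.load("back.npy").tolist())
print(swing(1.17,100,uf=15))
for th in np.arange(1.0,.05,-.17): swing(th,100)
swing(-.16,30,uf=13)
c=capture("scene")
print(place_of("tray_lip",c)[0]["position"],proj(c,tray((200,50),0)),proj(c,tray((200,50),.05)))
```

```text
1.17 False [ 0.1  0.6 -0.8] 19.6
False
1.0 False [ 0.3 -0.   0.1] 20.1
0.83 False [ 0.9 -0.1 -0.4] 20.5
0.66 False [ 0.3 -0.4  0.5] 21.0
0.49 False [ 0.5 -0.2  0.3] 21.4
0.32 False [ 0.2 -0.1 -0.1] 21.9
0.15 False [ 0.9 -0.   1.2] 22.4
-0.16 True [0.7 0.  4. ] 23.6
[201.8, 370.7] [[202.38992426 373.35946664]] [[198.20097541 372.76241838]]
```

Run:
```python
from h import *
q=M.T@(np.array(get_eef_pos())-[MX,MY,0]); print("stopped at",q.round(1),[ (M.T@(tray(TIP,t)-[MX,MY,0])).round(1) for t in(0,-.06,-.1)])
swing(0,40); swing(0,100,tip=np.array([182,50])-60*U)
p=np.array(get_eef_pos());Rt=Ro.from_rotvec(get_orientation()).as_matrix()
c=capture("wrist");H=np.array(c["hand_eye"]);Rc=Rt@H[:3,:3]; tc=Rt@H[:3,3]+p; c["R"]=Rc.T; c["t"]=-Rc.T@tc
print([(d["position"],d["score"]) for d in place_of("tray_lip",c)],[proj(c,tray((200,50),t)).round(1) for t in(0,.04)])
cv2.imwrite("pics/w2.png",c["image"][:,:,::-1])
a,b=cv2.imread("pics/w1.png"),c["image"][:,:,::-1]
red=lambda i:[round(float(np.mean(np.where((i[r,280:380,2]>150)&(i[r,280:380,1]<60))[0]+280)),1) for r in(130,180,230)]
print("red stripe cols before/after",red(a.astype(int)),red(b.astype(int)))
# lid pose feasibility: tool attitude options
for yp in(0,1,2,3):
  for s0 in (2.2,1.9,np.pi/2):
    row=[]
    for ph in(1.9,1.5,1.1,.7,.3,0):
        k=min(1,ph/1.7); s=s0*k+np.pi/2*(1-k)
        j=solve_ik(lidp((135,15),ph).tolist(),att(s,yp).tolist()); row.append("x" if j is None else np.round(j,1).tolist())
    print(yp,round(s0,2),row if "x" not in row else "fail")
```

```text
stopped at [1.000e-01 1.731e+02 1.989e+02] [array([  0. , 172.4, 211. ]), array([  0. , 175.1, 200.6]), array([  0. , 176.5, 193.6])]
0 False [ 0.1  0.3 -0.4] 24.2
0 False [-0.   0.2 -0.3] 25.0
[([216.7, 325.4], 0.67)] [array([[221., 327.]]), array([[221.1, 315.3]])]
red stripe cols before/after [317.0, 317.5, 317.5] [316.0, 316.5, 316.5]
0 2.2 [[-0.7, 0.6, 1.1, 0.4, 2.0, 0.7], [-0.7, 0.5, 1.2, 0.4, 1.9, 0.7], [-0.6, 0.4, 1.4, 0.3, 1.7, 0.8], [-0.5, 0.3, 1.5, 0.2, 1.5, 0.9], [-0.3, 0.3, 1.6, 0.1, 1.3, 1.0], [-0.2, 0.3, 1.7, -0.0, 1.1, 1.1]]
0 1.9 [[-0.7, 0.5, 1.2, 0.2, 1.7, 0.7], [-0.6, 0.4, 1.3, 0.2, 1.7, 0.8], [-0.5, 0.3, 1.4, 0.2, 1.6, 0.9], [-0.4, 0.3, 1.5, 0.1, 1.4, 1.0], [-0.3, 0.3, 1.6, 0.1, 1.3, 1.1], [-0.2, 0.3, 1.7, -0.0, 1.1, 1.1]]
0 1.57 [[-0.5, 0.3, 1.4, -0.0, 1.4, 0.8], [-0.5, 0.3, 1.4, -0.0, 1.5, 0.9], [-0.4, 0.2, 1.5, -0.0, 1.4, 1.0], [-0.3, 0.2, 1.6, -0.0, 1.3, 1.1], [-0.3, 0.2, 1.7, -0.0, 1.2, 1.1], [-0.2, 0.3, 1.7, -0.0, 1.1, 1.1]]
1 2.2 [[-0.7, 0.6, 1.1, 0.4, 2.0, -2.5], [-0.7, 0.5, 1.2, 0.4, 1.9, -2.4], [-0.6, 0.4, 1.4, 0.3, 1.7, -2.4], [-0.5, 0.3, 1.5, 0.2, 1.5,
[... 479 characters left out ...]
, 1.7, -0.0, 1.1, -2.0]]
2 2.2 [[-0.7, 0.6, 1.1, 0.4, 2.0, -0.9], [-0.7, 0.5, 1.2, 0.4, 1.9, -0.8], [-0.6, 0.4, 1.4, 0.3, 1.7, -0.8], [-0.5, 0.3, 1.5, 0.2, 1.5, -0.7], [-0.3, 0.3, 1.6, 0.1, 1.3, -0.6], [-0.2, 0.3, 1.7, -0.0, 1.1, -0.4]]
2 1.9 [[-0.7, 0.5, 1.2, 0.2, 1.7, -0.9], [-0.6, 0.4, 1.3, 0.2, 1.7, -0.8], [-0.5, 0.3, 1.4, 0.2, 1.6, -0.7], [-0.4, 0.3, 1.5, 0.1, 1.4, -0.6], [-0.3, 0.3, 1.6, 0.1, 1.3, -0.5], [-0.2, 0.3, 1.7, -0.0, 1.1, -0.4]]
2 1.57 [[-0.5, 0.3, 1.4, -0.0, 1.4, -0.7], [-0.5, 0.3, 1.4, -0.0, 1.5, -0.7], [-0.4, 0.2, 1.5, -0.0, 1.4, -0.6], [-0.3, 0.2, 1.6, -0.0, 1.3, -0.5], [-0.3, 0.2, 1.7, -0.0, 1.2, -0.5], [-0.2, 0.3, 1.7, -0.0, 1.1, -0.4]]
3 2.2 fail
3 1.9 fail
3 1.57 fail
```

The tray is down: the stripe is within 1 px of its start, where 0.04 rad would be 12 px. Now the lid.

```bash
cat >> h.py <<'E'
def lid(ph,z=16,v=90,uf=20,y=135):
    k=np.clip(ph/1.7,0,1); s=2.2*k+np.pi/2*(1-k)
    r=move_straight(lidp((y,z),ph).tolist(),att(s,2).tolist(),velocity=v,until_force=uf)
    print(round(ph,2),r,np.round(get_contact_force(),1),np.round(M.T@(np.array(get_eef_pos())-[MX,MY,0])),round(get_time_s(),1)); return r
E
python3 - <<'E'
from h import *
move_pose(W([0,280,480]).tolist(),att(A+.8,1).tolist())
move_gripper(0)
move_pose(W([0,-100,500]).tolist(),att(np.pi/2,2).tolist())
move_pose(W([0,-330,450]).tolist(),att(2.2,2).tolist())
move_pose(lidp((135,55),1.9).tolist(),att(2.2,2).tolist())
print(get_time_s())
for ph in np.arange(1.8,.15,-.2):
    if lid(ph): break
else:
    lid(-.15,v=30,uf=12)
c=capture("scene");cv2.imwrite("pics/s4.png",cv2.resize(c["image"][60:300,180:500,::-1],None,fx=2,fy=2))
E
```

```text
29.7833
1.8 False [ 0.1 -0.1 -0.6] [   0. -227.  280.] 30.5
1.6 False [-0.3  0.1  0.1] [   0. -200.  287.] 31.0
1.4 False [-0.5  0.   0.7] [  -0. -174.  288.] 31.4
1.2 False [-0.3 -0.7 -0.6] [  -0. -147.  284.] 31.9
1.0 False [ 0.1 -0.7  0.1] [  -0. -122.  274.] 32.3
0.8 False [0.3 0.2 0.8] [  0. -99. 260.] 32.8
0.6 False [-0.4 -0.9  0.1] [  0. -79. 242.] 33.2
0.4 False [0.3 0.  0.1] [  0. -63. 220.] 33.7
0.2 False [ 0.4 -0.4 -0.5] [  0. -52. 195.] 34.1
-0.15 True [-0.8  0.1  7.7] [  0. -47. 157.] 35.3
```

View pics/s4.png

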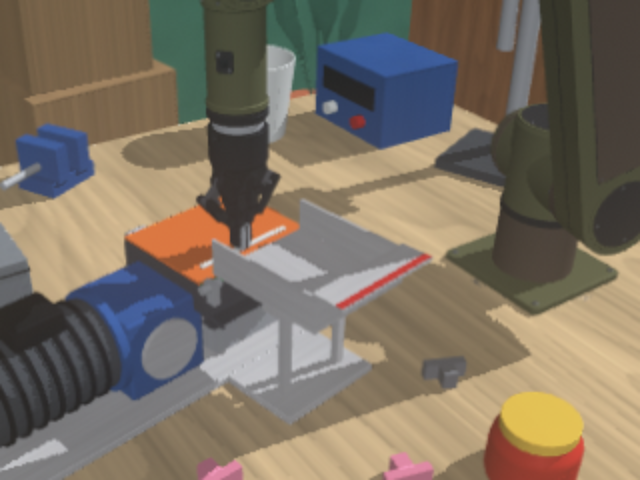

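The lid lies flat: tip height 157 mm, which is rim 150 plus 7, and the tray is level. Retreat, check quickly and hand in.

Run:
```python
from h import *
p=get_eef_pos(); move_straight([p[0],p[1],p[2]+120],velocity=120)
c=capture("scene")
for q,f in(("lid_edge",lambda t:lidp((165,0),t,hz=150)),("tray_lip",lambda t:tray((200,50),t))):
    print(q,place_of(q,c)[0]["position"],proj(c,f(0)).round(1),proj(c,f(.05)).round(1))
print(np.round(get_contact_force(),1),get_time_s())
print(job_done())
```

```text
lid_edge [188.6, 309.2] [[189.2 308. ]] [[186.5 307.9]]
tray_lip [201.2, 372.2] [[202.4 373.4]] [[198.2 372.8]]
[-0.7 -0.1 -0.8] 36.6333
the job is handed in; nothing more can be done
None
```

I handed the job in at 36.6 s, and no verdict came back: all four pieces were seen in the hopper, the tray is back down and the lid is shut, with light contact forces throughout (the harder presses stopped at about 13 N) and the arm never driven near the tub, jar or tub lid, though I did not re-measure those three at the end.

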